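Dose coffee through the lever guard

ROBOT

A 7-joint arm with a two-finger parallel gripper is mounted at the origin on a cart in front of the work surface, level with it; the furniture and walls round the work are solid. World frame = base frame: x ahead of the robot, y to its left, z up, the work surface at z = 0. Lengths are in mm, angles in rad, forces in N, time in s.
With the tool pointing down it reaches from about 400 to 900 mm from the base axis. Payload 5.5 kg.
Tool frame: the origin (TCP) lies midway between the tips of the shut fingers; the grasp point (between the pads) lies bot.grasp_offset behind it (bot.grasp_offset is the distance from the TCP to the grasp point, in mm); x points along the fingers, y is the direction in which the jaws open and shut, and the axes are right-handed (so a half turn about x gives the same grasp; the last joint's range is limited). The gripper opens to 85 mm and grips with 20 to 120 N. Pads are 22 mm wide; open, the fingers measure 114 mm over their backs; the gripper's body (76 mm by 85 mm) begins 54 mm behind the grasp point. The pads swing forward as they close: fully open they stand 13 mm farther back than shut.
Start: joints at [-0.987, 0.501, -0.427, 1.55, 0.221, 1.138, -0.21], TCP at [204.924, 616.852, 231.31] pointing down, gripper open.
Joint ranges: [-2.88, 2.88], [-0.31, 2.03], [-1.54, 1.56], [0.2, 2.42], [-1.41, 4.55], [0.19, 2.02], [-2.57, 2.57]. Speed limits (rad/s): [2.57, 2.57, 3.14, 3.14, 3.14, 3.14, 3.14].

INTERFACE

Orientations are given as a unit quaternion [w, x, y, z].
In Python, from rig import bot gives the robot as it stands. The module is installed in compiled form; this text tells all that it offers.
- The arm moves only by the shell command python3 -m jog 'ROWS' [FORCE]. ROWS is JSON, a list of rows, each an object with "delta_pos": the shift along the tool's x, y, z in mm, a list of three; "turn": the turn, a rotation vector about the tool's x, y, z in degrees, a list of three; "claw": the closure in counts, from 0 (fully open) to 255 (shut). A call has 1 to 12 rows; each row is the pose to reach, as a shift and turn from the pose measured when the call began, along the tool's axes at that moment; what a row does not reach only later rows make up. A row lasts 1/8 s, in which the tool goes at most 62.5 mm and 10.7 degrees, less where a joint would pass 70% of its speed; a pose out of reach is approached as far as the arm can. A call with a gripper value outside its range is refused whole. The fingers move at their own pace and stop on an object; FORCE is the grip in N (left out, the last holds). Time passes only in rows, so rows that repeat a pose let the fingers close. It gives the time, the measured TCP pose, the force and the opening at its end, in the units of the state.
- bot.read_state(): the state, without advancing time (a new reading comes with each control period).
- bot.capture(name): name is "side" or "top" or "wrist"; returns a dict with "color" (384x512x3 uint8, blue, green, red), "fx", "fy", "cx", "cy" (pixels), "R" (3x3) and "t" (3): a world point X has camera coordinates R X + t. Camera axes: x right, y down, z forward; pixel columns grow to the right and rows downward; lengths in mm; the calibration is good to about 2 mm. A picture is of the moment at which its call begins. There is no depth.
- bot.hand_in(): hands the job in, once; it reports no verdict.
The state is a dict: "time_s": time; "joints": joint angles; "qvel": joint speeds; "effort": joint torques, N m; "ee_pos": TCP position; "eef_rot": TCP orientation; "ft_force": force on the tool from outside, world axes, zero at the start; "moment": the same for the moment, N m; "grip_width": finger opening in mm.
Only numpy, scipy, OpenCV 4.12 (cv2) and the standard library are available. Lean on these libraries where they do the work, as an engineer would, in place of code of your own. Each camera call takes 0.05 s, during which the arm holds its last target. There are 200 camera calls.

TASK

Get one double dose from the coffee dosing station: first push the catch tray fully home into its bay, then reach down through the guard window over the wide lever, press that lever fully down and come out again, leaving it down. Do not touch the guard frame, leave the narrow lever and the jar, mug and tin alone, and only push the tray along the worktop: nothing is to be picked up or lifted.

Things in the scene. Friction and masses are not known exactly. Their poses are not given: they have to be found in the camera images.
- station: Fixed grey metal coffee dosing station. Origin on the worktop below the guard's middle; x from its front to its rear, y left, z up. Housing y -118 to +118, front x = -55, deck 52 mm high; bay open in front, 94 wide, 44 high, centred on y = 0. Hopper behind (x 63 to 131, y -50 to +50) 156 high. Wall cabinets hang 0.45 m up at the right rear: keep the arm low (fingertips 165 mm up clear the guard).
- guard: Fixed steel frame over the levers, same origin and axes as the station. A flat sheet 4 mm thick, 236 mm wide, sloping up to the rear: mid-height 90 mm at its front edge (x = -60 mm), 124 mm at its rear edge (x = +60 mm). Two rectangular windows side by side, each open from x = -50 to +43 mm, one from y = +18 to +94 mm, the other from y = -94 to -18 mm. Thin posts at the four corners. Must not be touched.
- wide_press (a point): Centre of the top of the dark pad on the WIDE lever (a flat steel paddle 44 mm wide with a pad 40 mm wide and 34 mm long), the one to press. It lies below one of the two windows, at station x = -8 mm and y = +56 or -56 mm (which side varies), about 90 mm above the worktop when up, 15 mm below the guard sheet, and moves with the lever: about 20 mm down over the whole stroke.
- wide_lever (a joint): Angle of the wide lever, rad: 0 up, 0.30 fully down at its hard stop. Hinged at its rear end, 66 mm behind the pad centre. Takes about 3 N at the pad all the way and stays where it is left.
- narrow_press (a point): The same point on the NARROW lever (paddle 14 mm wide), below the other window. To be left alone.
- narrow_lever (a joint): Angle of the narrow lever, rad: 0 up, 0.30 fully down; moves as easily as the wide one.
- tray: Loose open grey plastic catch tray, 135 mm (along the station's x) by 90 mm by 38 mm high, walls 4 mm, 0.15 kg, origin at the centre of its underside. It stands on the worktop in the bay with its axes along the station's, 22 to 38 mm short of home; it slides with a few newtons (allow up to 10 N) until it meets the stop.
- tray_front (a point): Centre of the outer face of the tray's front wall, 19 mm above the worktop. Fully home, against the stop inside the bay, this face is at station x = -85 mm, that is 30 mm in front of the housing.
- coffee_jar: Bystander: glass coffee jar with yellow lid, 80 mm across, 163 mm high, origin at its underside.
- mug_tea: Bystander: white mug, 92 x 127 x 95 mm high, origin at its underside.
- tin: Bystander: food tin, 75 mm across, 110 mm high, origin at its underside.

How it is judged:
By the outcome, as a careful person would: the job done as asked, in the order asked, and still so for the second after the job is handed in, with the robot touching nothing.
It also fails if it takes over 38 s, if anything falls off the work surface, if the arm or the gripper's body presses on something with over 40 N, if the wrist force passes 120 N, or if a joint passes its speed limit or range.

## Working session

There is one attempt and no reset: what is moved stays moved. The work goes in short steps, Python scripts to look and compute and a shell command to move; the robot and the scene stay as the last step left them, time stands still between calls to the robot, and variables do not carry over. Pictures are saved under pics/ and viewed, on a budget of 10 in all, crops included, one or two more only if the job needs it, and the job is handed in when it is done.

```bash
mkdir -p pics; python3 - <<'E'
from rig import bot
import cv2,numpy as np
s=bot.read_state(); print({k:np.round(v,3).tolist() for k,v in s.items()}, bot.grasp_offset)
import pickle
for n in ("side","top"):
    c=bot.capture(n); pickle.dump(c,open(f"{n}.pkl","wb")); cv2.imwrite(f"pics/{n}0.png",c["color"]); print(n,c["fx"],c["cx"],c["cy"],(-np.array(c["R"]).T@c["t"]).round())
E
```

```text
{'time_s': 0.0, 'joints': [-0.987, 0.502, -0.427, 1.551, 0.221, 1.138, -0.21], 'qvel': [0.0, -0.0, -0.002, -0.001, -0.001, -0.002, 0.001], 'effort': [0.001, -56.952, -5.816, -28.095, 0.011, 0.012, -0.0], 'ee_pos': [204.816, 616.154, 230.267], 'eef_rot': [0.698, 0.112, 0.698, -0.114], 'ft_force': [-0.176, 1.012, -0.353], 'moment': [0.01, -0.003, -0.031], 'grip_width': 85.318} 18.700000000000003
side 388.7416183510123 255.07217660738831 191.38554493594364 [449. 676. 729.]
top 472.25926017811014 251.09060271278736 188.8029736293084 [ 323.  -66. 1225.]
```

View pics/top0.png

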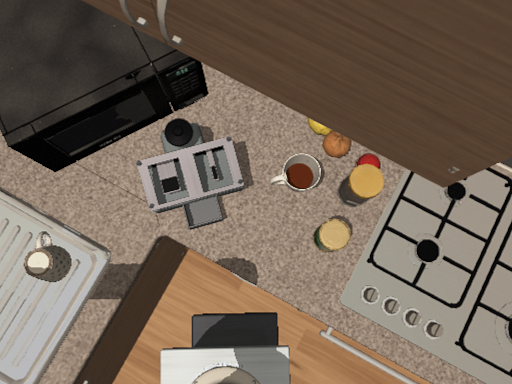

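View pics/side0.png

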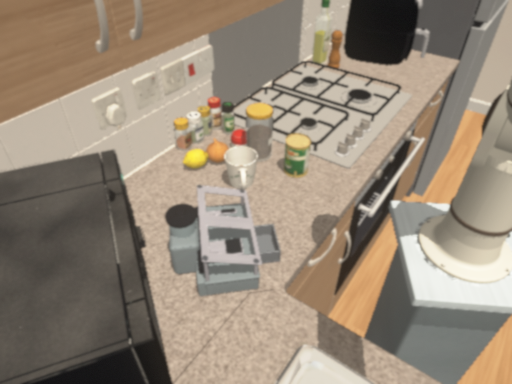

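The top view shows the station with the guard (centre about 190,175). The dark wide pad is at about (170,184) in the image-left window, the narrow lever is at about (213,172), and the tray front is at about (205,220). The side view agrees. I'll zoom in for the guard corners.

```bash
python3 - <<'E'
import cv2,numpy as np,pickle
a=pickle.load(open("top.pkl","rb"));b=pickle.load(open("side.pkl","rb"))
A=cv2.resize(a["color"][125:240,125:255],None,fx=5,fy=5,interpolation=cv2.INTER_CUBIC)[:575,:650]
B=cv2.resize(b["color"][175:300,155:295],None,fx=4.6,fy=4.6,interpolation=cv2.INTER_CUBIC)
cv2.imwrite("pics/topz.png",A);cv2.imwrite("pics/sidez.png",B)
for c in (a,b):
  for p in ([205,617,231],[0,0,0],[500,0,0],[500,200,0]):
    q=c["R"]@np.array(p)+c["t"]; print(p,(c["fx"]*q[0]/q[2]+c["cx"]).round(),(c["fy"]*q[1]/q[2]+c["cy"]).round())
E
```

```text
[205, 617, 231] -89.0 343.0
[0, 0, 0] 225.0 412.0
[500, 0, 0] 222.0 208.0
[500, 200, 0] 146.0 210.0
[205, 617, 231] 529.0 579.0
[0, 0, 0] 464.0 247.0
[500, 0, 0] 261.0 233.0
[500, 200, 0] 253.0 301.0
```

View pics/topz.png

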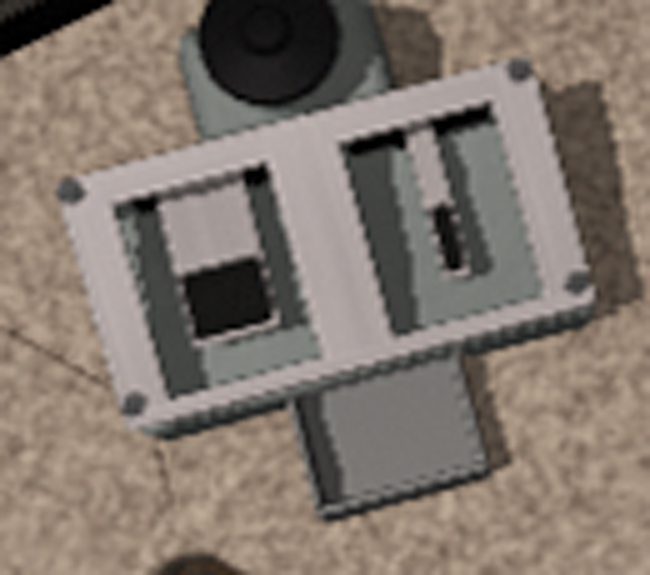

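View pics/sidez.png

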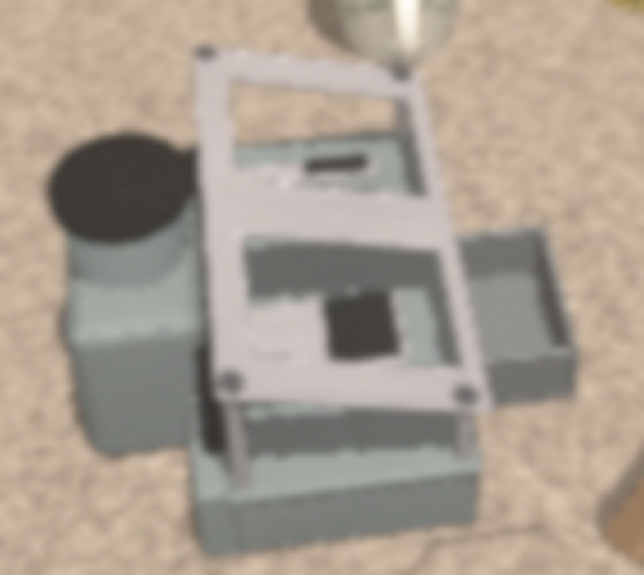

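Left window corners in the top zoom are about (113,205), (268,165), (322,356), (168,397), and the wide pad sits in that window, so y=+56. I'll fit the station pose to the window corners in both views.

```bash
cat > h.py <<'E'
import numpy as np,pickle
from scipy.optimize import least_squares
C={n:pickle.load(open(n+".pkl","rb")) for n in("top","side")}
def proj(c,P):
    q=np.atleast_2d(P)@np.array(c["R"]).T+c["t"]; return np.c_[c["fx"]*q[:,0]/q[:,2]+c["cx"],c["fy"]*q[:,1]/q[:,2]+c["cy"]]
def ray(c,uv,z):
    R=np.array(c["R"]); d=R.T@[(uv[0]-c["cx"])/c["fx"],(uv[1]-c["cy"])/c["fy"],1]; o=-R.T@c["t"]; return o+d*(z-o[2])/d[2]
def st(p,P):
    c,s=np.cos(p[2]),np.sin(p[2]); P=np.atleast_2d(P); return np.c_[p[0]+c*P[:,0]-s*P[:,1],p[1]+s*P[:,0]+c*P[:,1],P[:,2]]
def inv(p,W):
    c,s=np.cos(p[2]),np.sin(p[2]); d=np.array(W)[:2]-p[:2]; return np.array([c*d[0]+s*d[1],-s*d[0]+c*d[1]])
E
python3 - <<'E'
from h import *
g=lambda x,y:[x,y,92+34*(x+60)/120]
W=[g(43,94),g(43,18),g(-50,18),g(-50,94),g(43,-18),g(43,-94),g(-50,-94),g(-50,-18)]
T=np.array([(113,205),(268,165),(322,356),(168,397),(343,148),(490,105),(543,292),(393,333)])
S=np.array([(247,367),(246,236),(440,248),(457,367),(235,193),(230,82),(393,97),(425,197)])
T=(T+.5)/5-.5+125; S=(S+.5)/4.6-.5+[155,175]
def f(p,w=(1,1)): 
    X=st(p,W); return np.r_[w[0]*(proj(C["top"],X)-T).ravel(),w[1]*(proj(C["side"],X)-S).ravel()]
for w in((1,1),(1,0),(0,1)):
    r=least_squares(f,[580,80,.2],x_scale=[100,100,1],args=(w,),loss="soft_l1"); print(w,r.x.round(3),f(r.x).reshape(-1,2).round(1).tolist())
    if w==(1,1): p=r.x
np.save("p.npy",p)
z=lambda u,k,o:(np.array(u)+.5)/k-.5+o
for u in [(322,508),(490,463)]: print("tray top",inv(p,ray(C["top"],z(u,5,[125,125]),38)))
for u in [(575,348),(545,230)]: print("tray side",inv(p,ray(C["side"],z(u,4.6,[155,175]),38)))
print("pad", inv(p,ray(C["top"],z((228,298),5,[125,125]),90)),inv(p,ray(C["side"],z((362,325),4.6,[155,175]),90)))
print(st(p,[[-8,56,90],[-85,0,19],[-130,0,19],[63,-50,156],[0,0,0]]))
E
```

```text
(1, 1) [5.71407e+02 7.21870e+01 2.54000e-01] [[-0.6, -0.2], [-0.8, -0.6], [-0.5, -0.2], [-0.2, -0.0], [-1.3, -1.1], [-0.2, -0.8], [-0.2, 0.2], [-0.4, 0.4], [1.4, -2.7], [-0.9, -1.0], [-0.5, -0.2], [1.2, 0.0], [0.5, -3.1], [-0.5, -1.0], [3.0, -0.2], [0.5, -0.3]]
(1, 0) [5.70658e+02 7.09600e+01 2.52000e-01] [[-0.0, -0.0], [-0.2, -0.3], [-0.1, 0.0], [0.2, 0.2], [-0.7, -0.8], [0.4, -0.4], [0.3, 0.6], [0.1, 0.7], [1.8, -3.2], [-0.4, -1.4], [-0.1, -0.5], [1.5, -0.3], [0.9, -3.5], [-0.0, -1.4], [3.4, -0.5], [0.9, -0.6]]
(0, 1) [5.7212e+02 7.4944e+01 2.6400e-01] [[-1.8, -0.1], [-2.1, -0.7], [-1.4, -0.5], [-1.1, 0.0], [-2.6, -1.4], [-1.6, -1.4], [-1.2, -0.5], [-1.3, -0.0], [1.3, -1.6], [-1.3, 0.0], [-0.9, 0.5], [1.1, 0.8], [-0.2, -2.1], [-1.4, -0.1], [2.1, 0.5], [-0.1, 0.4]]
tray top [-114.8297359    40.70764479]
tray top [-115.85677017  -46.61150969]
tray side [-115.10850389   44.16857607]
tray side [-116.09755901  -38.76764149]
pad [-9.61332705 54.31362885] [-8.06079989 57.42859643]
[[549.57894838 124.37462828  90.        ]
 [489.14017989  50.8072764   19.        ]
 [445.58694662  39.4884482   19.        ]
 [644.95840064  39.6411633  156.        ]
 [571.40739828  72.18728523   0.        ]]
```

```bash
cat > d.py <<'E'
# usage: d.py sx sy z tilt_deg : station-frame TCP target, jaws along station y; prints row
import sys,numpy as np
from h import st,inv
from rig import bot
from scipy.spatial.transform import Rotation as R
def show(sx,sy,z,tilt=0):
    p=np.load("p.npy"); s=bot.read_state(); r=R.from_quat(np.roll(s["eef_rot"],-1)); M=r.as_matrix()
    t=np.radians(tilt); x=np.array([np.sin(t),0,-np.cos(t)])
    c=[]
    for sg in(1,-1):
        y=np.array([0,sg,0.]); B=R.from_euler("z",p[2])*R.from_matrix(np.c_[x,y,np.cross(x,y)]); c.append((r.inv()*B).as_rotvec(degrees=True))
    c=min(c,key=np.linalg.norm); X=st(p,[[sx,sy,z]])[0]
    print("target",X.round(1),"delta",(M.T@(X-s["ee_pos"])).round(1),"turn",c.round(2))
def now():
    p=np.load("p.npy"); s=bot.read_state()
    print("t",s["time_s"],"station",inv(p,s["ee_pos"]).round(1),"z",round(s["ee_pos"][2],1),"F",np.round(s["ft_force"],1),"j",np.round(s["joints"],2),"w",s["grip_width"])
    M=R.from_quat(np.roll(s["eef_rot"],-1)).as_matrix(); print("tool axes (cols, world)",M.round(2).tolist())
if __name__=="__main__":
    now(); show(*map(float,sys.argv[1:]))
E
python3 d.py -150 0 231 8
```

```text
t 0.1 station [-218.   618.7] z 230.4 F [ 0.3 -0.   0.2] j [-0.99  0.5  -0.43  1.55  0.22  1.14 -0.21] w 85.4577735531842
tool axes (cols, world) [[-0.0, 0.32, 0.95], [-0.0, 0.95, -0.32], [-1.0, -0.0, -0.0]]
target [426.2  34.5 231. ] delta [ 2.000e-01 -4.823e+02  3.936e+02] turn [-32.89  -7.81   2.4 ]
```

```bash
python3 -m jog '[{"delta_pos":[0,-482,394],"turn":[-33,-8,2.4],"claw":255},{"delta_pos":[0,-482,394],"turn":[-33,-8,2.4],"claw":255},{"delta_pos":[0,-482,394],"turn":[-33,-8,2.4],"claw":255},{"delta_pos":[0,-482,394],"turn":[-33,-8,2.4],"claw":255},{"delta_pos":[0,-482,394],"turn":[-33,-8,2.4],"claw":255},{"delta_pos":[0,-482,394],"turn":[-33,-8,2.4],"claw":255},{"delta_pos":[0,-482,394],"turn":[-33,-8,2.4],"claw":255},{"delta_pos":[0,-482,394],"turn":[-33,-8,2.4],"claw":255},{"delta_pos":[0,-482,394],"turn":[-33,-8,2.4],"claw":255},{"delta_pos":[0,-482,394],"turn":[-33,-8,2.4],"claw":255},{"delta_pos":[0,-482,394],"turn":[-33,-8,2.4],"claw":255},{"delta_pos":[0,-482,394],"turn":[-33,-8,2.4],"claw":255}]' 20; python3 d.py -150 0 231 8
```

```text
time_s: 1.6
ee_pos: [426.2, 35.0, 230.8]
eef_rot: [0.749, -0.084, 0.65, 0.096]
ft_force: [-1.0, 1.0, -0.0]
grip_width: 0.3
t 1.6 station [-149.9    0.5] z 230.8 F [-1.  1. -0.] j [-0.1  -0.02 -0.03  2.19 -0.02  0.83  1.71] w 0.33798717317075716
tool axes (cols, world) [[0.14, -0.25, 0.96], [0.04, 0.97, 0.25], [-0.99, -0.0, 0.14]]
target [426.2  34.5 231. ] delta [-0.2 -0.5 -0.1] turn [0.1  0.13 0.02]
```

```bash
python3 d.py -145 0 24 8; python3 - <<'E'
from rig import bot
import cv2,pickle
c=bot.capture("wrist"); pickle.dump(c,open("wrist.pkl","wb")); cv2.imwrite("pics/wrist0.png",c["color"])
E
```

```text
t 1.6 station [-149.9    0.5] z 230.8 F [-1.  1. -0.] j [-0.1  -0.02 -0.03  2.19 -0.02  0.83  1.71] w 0.33798717317075716
tool axes (cols, world) [[0.14, -0.25, 0.96], [0.04, 0.97, 0.25], [-0.99, -0.0, 0.14]]
target [431.1  35.7  24. ] delta [205.5  -0.4 -24.4] turn [0.1  0.13 0.02]
```

View pics/wrist0.png

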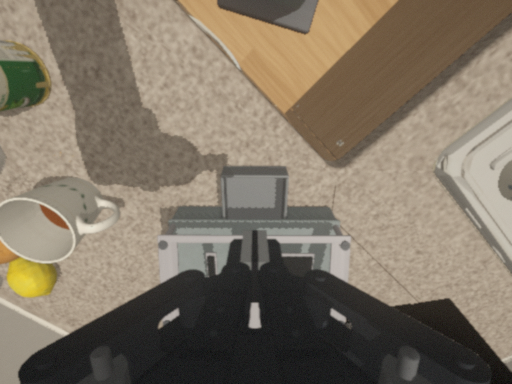

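The wrist view (station rear points down) shows the guard front edge level from about (160,237) to (350,237), and the tray front rim from (221,168) to (287,168). The fingers are centred. A quick cross-check with these pixels, then descend.

```bash
python3 - <<'E'
from h import *
p=np.load("p.npy");c=pickle.load(open("wrist.pkl","rb"))
for uv,z in[((160,237),92),((350,237),92),((221,168),38),((287,168),38)]: print(uv,inv(p,ray(c,uv,z)).round(1))
E
python3 -m jog '[{"delta_pos":[60,0,-7],"turn":[0,0,0],"claw":255},{"delta_pos":[120,0,-14],"turn":[0,0,0],"claw":255},{"delta_pos":[170,0,-20],"turn":[0,0,0],"claw":255},{"delta_pos":[205,0,-24],"turn":[0,0,0],"claw":255},{"delta_pos":[205,0,-24],"turn":[0,0,0],"claw":255},{"delta_pos":[205,0,-24],"turn":[0,0,0],"claw":255}]'; python3 d.py -95 0 24 8
```

```text
(160, 237) [ -60.1 -113.5]
(350, 237) [-60.3 116.7]
(221, 168) [-129.1  -42.1]
(287, 168) [-129.2   42.6]
time_s: 2.4
ee_pos: [431.7, 38.0, 25.5]
eef_rot: [0.749, -0.085, 0.649, 0.098]
ft_force: [-0.4, 0.1, -0.0]
grip_width: -0.1
t 2.4 station [-143.8    2.1] z 25.5 F [-0.4  0.1 -0. ] j [-0.11  0.4  -0.03  2.34 -0.02  0.27  1.71] w -0.11585686373076791
tool axes (cols, world) [[0.14, -0.26, 0.96], [0.04, 0.97, 0.25], [-0.99, -0.0, 0.14]]
target [479.5  48.3  24. ] delta [ 8.4 -2.4 48.1] turn [ 0.31  0.19 -0.03]
```

```bash
python3 -m jog '[{"delta_pos":[1.5,0,10],"turn":[0,0,0],"claw":255},{"delta_pos":[2.5,0,18],"turn":[0,0,0],"claw":255},{"delta_pos":[4,0,26],"turn":[0,0,0],"claw":255},{"delta_pos":[5,0,35],"turn":[0,0,0],"claw":255},{"delta_pos":[5,0,35],"turn":[0,0,0],"claw":255}]'; python3 d.py -95 0 24 8
```

```text
time_s: 3.02
ee_pos: [467.2, 47.4, 25.7]
eef_rot: [0.75, -0.085, 0.649, 0.098]
ft_force: [-0.8, -0.1, -0.4]
grip_width: 0.4
t 3.025 station [-107.1    2.2] z 25.7 F [-0.8 -0.1 -0.4] j [-0.12  0.44 -0.03  2.26 -0.02  0.31  1.7 ] w 0.35852454348458435
tool axes (cols, world) [[0.14, -0.26, 0.96], [0.04, 0.97, 0.25], [-0.99, -0.0, 0.14]]
target [479.5  48.3  24. ] delta [ 3.5 -2.3 11.7] turn [ 0.31  0.28 -0.02]
```

```bash
python3 -m jog '[{"delta_pos":[0.4,0,3],"turn":[0,0,0],"claw":255},{"delta_pos":[1,0,6],"turn":[0,0,0],"claw":255},{"delta_pos":[1.4,0,9],"turn":[0,0,0],"claw":255}]'; python3 -m jog '[{"delta_pos":[0.4,0,3],"turn":[0,0,0],"claw":255},{"delta_pos":[0.5,0,4],"turn":[0,0,0],"claw":255}]'; python3 d.py -95 0 24 8;  python3 - <<'E'
from rig import bot
import cv2,pickle,numpy as np
c=bot.capture("side"); pickle.dump(c,open("side.pkl","wb")); a=cv2.resize(c["color"][165:300,155:335],None,fx=4,fy=4,interpolation=cv2.INTER_CUBIC)
cv2.imwrite("pics/push1.png",a)
E
```

```text
time_s: 3.4
ee_pos: [475.8, 49.7, 25.5]
eef_rot: [0.75, -0.085, 0.649, 0.098]
ft_force: [0.1, -0.6, 0.3]
grip_width: -0.1
time_s: 3.65
ee_pos: [478.2, 50.3, 25.1]
eef_rot: [0.749, -0.085, 0.65, 0.098]
ft_force: [-6.1, -1.1, 4.8]
grip_width: -0.1
t 3.65 station [-95.7   2.3] z 25.1 F [-6.1 -1.1  4.8] j [-0.13  0.45 -0.02  2.23 -0.02  0.32  1.7 ] w -0.14817253099457664
tool axes (cols, world) [[0.14, -0.26, 0.96], [0.04, 0.97, 0.25], [-0.99, -0.0, 0.14]]
target [479.5  48.3  24. ] delta [ 1.2 -2.3  0.6] turn [ 0.29  0.06 -0.03]
```

View pics/push1.png

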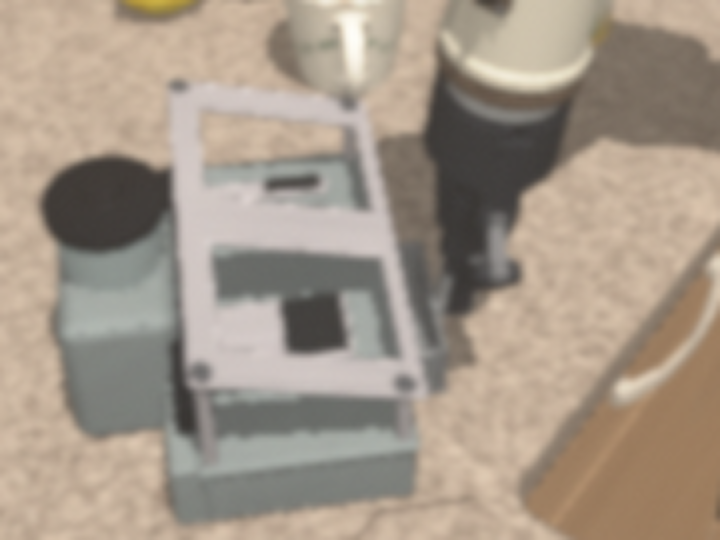

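The tray front is now close to the housing (rim about (430,245)-(440,385)), with the fingers against it and well clear of the guard. The force has started to rise at TCP x=-95.7, so I'll press on firmly in small steps.

```bash
python3 -m jog '[{"delta_pos":[0.2,0,2],"turn":[0,0,0],"claw":255},{"delta_pos":[0.4,0,4],"turn":[0,0,0],"claw":255}]'; python3 d.py -95 0 24 8|head -1; python3 -m jog '[{"delta_pos":[0.2,0,2],"turn":[0,0,0],"claw":255},{"delta_pos":[0.5,0,4],"turn":[0,0,0],"claw":255},{"delta_pos":[0.5,0,4],"turn":[0,0,0],"claw":255}]'; python3 d.py -145 0 24 8
```

```text
time_s: 3.95
ee_pos: [478.3, 50.4, 24.3]
eef_rot: [0.746, -0.085, 0.653, 0.097]
ft_force: [-11.1, -3.2, 7.7]
grip_width: 0.1
t 3.95 station [-95.6   2.3] z 24.3 F [-11.1  -3.2   7.7] j [-0.13  0.45 -0.02  2.22 -0.02  0.33  1.7 ] w 0.05983454989123595
time_s: 4.32
ee_pos: [478.2, 50.4, 23.3]
eef_rot: [0.744, -0.085, 0.656, 0.097]
ft_force: [-8.4, -2.6, 6.4]
grip_width: 0.0
t 4.325 station [-95.7   2.3] z 23.3 F [-8.4 -2.6  6.4] j [-0.13  0.46 -0.02  2.22 -0.02  0.34  1.69] w 0.0485850245652892
tool axes (cols, world) [[0.12, -0.26, 0.96], [0.03, 0.97, 0.25], [-0.99, 0.0, 0.13]]
target [431.1  35.7  24. ] delta [ -7.   -2.1 -48.8] turn [ 0.23 -0.77 -0.08]
```

```bash
python3 -m jog '[{"delta_pos":[0.5,0,5],"turn":[0,0,0],"claw":255},{"delta_pos":[1.2,0,10],"turn":[0,0,0],"claw":255},{"delta_pos":[1.2,0,10],"turn":[0,0,0],"claw":255}]'; python3 d.py -150 0 24 8
```

```text
time_s: 4.7
ee_pos: [478.2, 50.6, 20.6]
eef_rot: [0.738, -0.085, 0.662, 0.096]
ft_force: [-18.1, -5.4, 12.3]
grip_width: -0.0
t 4.7 station [-95.6   2.5] z 20.6 F [-18.1  -5.4  12.3] j [-0.14  0.47 -0.02  2.2  -0.02  0.36  1.69] w -0.028748767586132096
tool axes (cols, world) [[0.1, -0.25, 0.96], [0.03, 0.97, 0.25], [-0.99, 0.0, 0.11]]
target [426.2  34.5  24. ] delta [ -9.2  -2.3 -53.7] turn [ 0.17 -1.81 -0.15]
```

The TCP stayed at -95.6 under about 19 N, so the tray is against the stop. Next I back off, rise and check.

```bash
python3 -m jog '[{"delta_pos":[-3,0,-20],"turn":[0,0,0],"claw":255},{"delta_pos":[-8,0,-54],"turn":[0,0,0],"claw":255},{"delta_pos":[-30,0,-60],"turn":[0,0,0],"claw":255},{"delta_pos":[-80,0,-55],"turn":[0,0,0],"claw":255},{"delta_pos":[-130,0,-48],"turn":[0,0,0],"claw":255},{"delta_pos":[-170,0,-40],"turn":[0,0,0],"claw":255},{"delta_pos":[-170,0,-40],"turn":[0,0,0],"claw":255}]'; python3 d.py -12 56 180 0;python3 - <<'E'
from rig import bot
import cv2,pickle,numpy as np
o=[]
for n in("top","side"):
    c=bot.capture(n); pickle.dump(c,open(n+".pkl","wb")); y,x=((125,130),(165,155))[n=="side"]; o.append(cv2.resize(c["color"][y:y+130,x:x+130],None,fx=3,fy=3,interpolation=cv2.INTER_CUBIC))
cv2.imwrite("pics/home.png",np.hstack(o))
E
```

```text
time_s: 5.58
ee_pos: [426.0, 36.0, 189.2]
eef_rot: [0.741, -0.085, 0.659, 0.096]
ft_force: [0.4, -0.2, 0.7]
grip_width: -0.0
t 5.575 station [-149.8    1.5] z 189.2 F [ 0.4 -0.2  0.7] j [-0.11  0.05 -0.03  2.22 -0.02  0.75  1.71] w -0.04277485063970491
tool axes (cols, world) [[0.11, -0.25, 0.96], [0.03, 0.97, 0.25], [-0.99, 0.0, 0.12]]
target [545.7 123.4 180. ] delta [ 25.4  54.  136. ] turn [ 0.18  6.76 -0.07]
```

View pics/home.png

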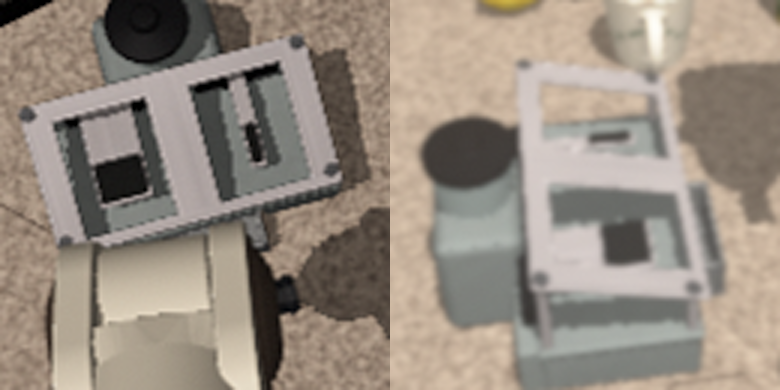

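The tray is nearly all in now: in the side view its front rim runs from (708,183) to (722,268). I'll verify that numerically and move above the wide lever.

```bash
python3 - <<'E'
from h import *
p=np.load("p.npy")
for u in[(708,183),(722,266)]: print(inv(p,ray(C["side"],((u[0]-389)/3+155,(u[1]+1)/3-.3+165),38)).round(1))
E
python3 -m jog '[{"delta_pos":[0,10,30],"turn":[0,2,0],"claw":255},{"delta_pos":[8,30,75],"turn":[0,4,0],"claw":255},{"delta_pos":[16,45,110],"turn":[0,6.8,0],"claw":255},{"delta_pos":[25,55,135],"turn":[0,6.8,0],"claw":255},{"delta_pos":[25,55,135],"turn":[0,6.8,0],"claw":255},{"delta_pos":[25,55,135],"turn":[0,6.8,0],"claw":255}]'; python3 d.py -13 57 120 0;python3 - <<'E'
from rig import bot
import cv2,pickle,numpy as np
o=[]
for n in("wrist","side"):
    c=bot.capture(n); pickle.dump(c,open(n+".pkl","wb")); o.append(c["color"] if n=="wrist" else cv2.resize(c["color"][140:300,150:280],(312,384),interpolation=cv2.INTER_CUBIC))
o=cv2.resize(np.hstack(o),None,fx=.97,fy=.97);cv2.imwrite("pics/over.png",o)
E
```

```text
[-86.7 -38.6]
[-82.3  49.2]
time_s: 6.42
ee_pos: [539.4, 122.8, 173.9]
eef_rot: [0.697, -0.091, 0.706, 0.091]
ft_force: [-0.3, 0.6, 0.5]
grip_width: 0.1
t 6.425 station [-18.3  57. ] z 173.9 F [-0.3  0.6  0.5] j [-0.22  0.37 -0.06  1.85  0.03  0.93  1.53] w 0.14318532222394165
tool axes (cols, world) [[-0.01, -0.25, 0.97], [-0.0, 0.97, 0.25], [-1.0, 0.0, -0.01]]
target [544.5 124.1 120. ] delta [53.8 -0.1  5.9] turn [ 0.18 -0.71 -0.1 ]
```

View pics/over.png

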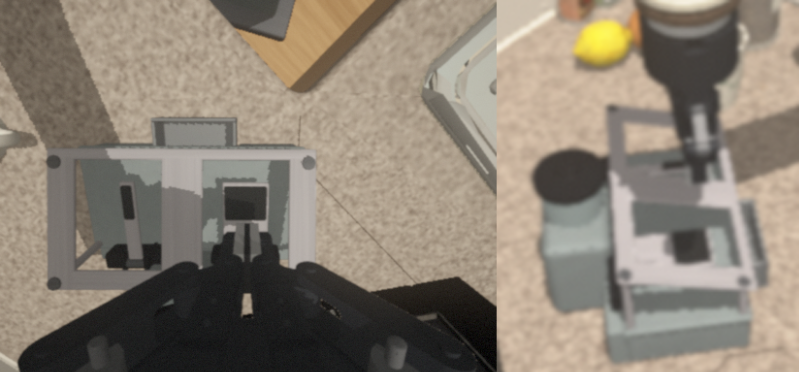

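The tray is home (rim x about -84.5 mean, against -85 wanted). In the wrist view the fingers (column about 247) line up with the pad centre (246,203) and the window. Before descending I'll check how wide the shut fingers are 25-45 mm behind the tips, compared with the window.

```bash
python3 - <<'E'
from h import *
from rig import bot
from scipy.spatial.transform import Rotation as R
c=pickle.load(open("wrist.pkl","rb"));s=bot.read_state();M=R.from_quat(np.roll(s["eef_rot"],-1)).as_matrix()
g=c["color"].max(2)
for b in(0,20,35,45,60,73):
    q=proj(c,[s["ee_pos"]+M@[-b,w,0] for w in(-38,0,38)]); v=int(round(q[1,1])); row=g[v]<70 if v<384 else None
    u=int(q[1,0]); l=r=None
    if row is not None:
        k=np.where(row[max(0,0):])[0]; l,r=k.min(),k.max()
    print(b,q.round().tolist(),l,r)
p=np.load("p.npy"); print(inv(p,ray(c,(246/.97,203/.97),90)))
E
```

```text
0 [[189.0, 247.0], [253.0, 247.0], [318.0, 247.0]] 229 279
20 [[180.0, 266.0], [253.0, 266.0], [327.0, 266.0]] 109 287
35 [[172.0, 284.0], [253.0, 284.0], [335.0, 284.0]] 159 347
45 [[165.0, 299.0], [253.0, 299.0], [342.0, 298.0]] 132 488
60 [[152.0, 325.0], [253.0, 325.0], [354.0, 325.0]] 86 511
73 [[137.0, 356.0], [253.0, 356.0], [369.0, 356.0]] 31 511
[-10.8900416   56.72970509]
```

From the known 2F-85 linkage, the links bulge about ±32 mm in the jaw direction 37 mm behind the tips. That leaves little room with the jaws across the 76 mm window. Putting the jaws along the 93 mm length, combined with the guard's slope, gives more room, so I'll turn the tool 90°, testing the sign first.

```bash
python3 -m jog '[{"delta_pos":[0,0,3],"turn":[10,0,0],"claw":255},{"delta_pos":[0,0,5],"turn":[20,0,0],"claw":255}]'; python3 d.py -13 57 174 0
```

```text
time_s: 6.78
ee_pos: [544.2, 122.8, 175.3]
eef_rot: [0.703, 0.035, 0.71, -0.036]
ft_force: [0.5, -0.4, -0.2]
grip_width: -0.1
t 6.775 station [-13.6  55.8] z 175.3 F [ 0.5 -0.4 -0.2] j [-0.27  0.37  0.01  1.84 -0.    0.94  1.21] w -0.1248869521824327
tool axes (cols, world) [[-0.01, 0.1, 1.0], [-0.0, 1.0, -0.1], [-1.0, -0.0, -0.01]]
target [544.5 124.1 174. ] delta [1.3 1.3 0.2] turn [-2.026e+01 -6.000e-01  2.000e-02]
```

```bash
python3 -m jog '[{"delta_pos":[0,1,0],"turn":[10,0,0],"claw":255},{"delta_pos":[0,1.3,0],"turn":[20,0,0],"claw":255},{"delta_pos":[0,1.3,0],"turn":[30,0,0],"claw":255},{"delta_pos":[0,1.3,0],"turn":[40,0,0],"claw":255},{"delta_pos":[0,1.3,0],"turn":[50,0,0],"claw":255},{"delta_pos":[0,1.3,0],"turn":[60,0,0],"claw":255},{"delta_pos":[0,1.3,0],"turn":[69.7,0,0],"claw":255},{"delta_pos":[0,1.3,0],"turn":[69.7,0,0],"claw":255},{"delta_pos":[0,1.3,0],"turn":[69.7,0,0],"claw":255}]'; python3 d.py -13 57 90 0;python3 - <<'E'
from rig import bot
import cv2,pickle,numpy as np
o=[]
for n in("wrist","side"):
    c=bot.capture(n); pickle.dump(c,open(n+".pkl","wb")); o.append(c["color"] if n=="wrist" else cv2.resize(c["color"][140:300,150:280],(312,384),interpolation=cv2.INTER_CUBIC))
o=cv2.resize(np.hstack(o),None,fx=.97,fy=.97);cv2.imwrite("pics/over2.png",o)
E
```

```text
time_s: 7.9
ee_pos: [544.1, 123.8, 175.6]
eef_rot: [0.557, 0.429, 0.563, -0.434]
ft_force: [-0.2, -0.5, -0.4]
grip_width: 0.4
t 7.9 station [-13.4  56.9] z 175.6 F [-0.2 -0.5 -0.4] j [-0.47  0.38  0.25  1.85 -0.11  0.94  0.09] w 0.3911103888937238
tool axes (cols, world) [[-0.01, 0.97, 0.25], [-0.0, 0.25, -0.97], [-1.0, -0.01, -0.0]]
target [544.5 124.1  90. ] delta [85.5  1.3  0. ] turn [-89.8   -0.52   0.37]
```

View pics/over2.png

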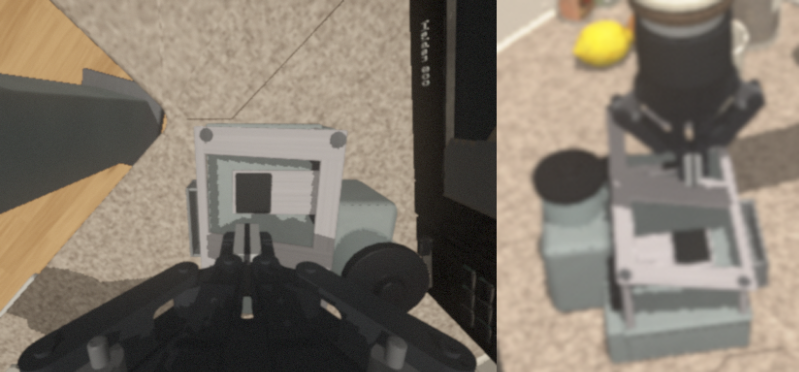

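The wrist view (station x now points right) has the pad centre at (253,193) and the tips at column 247, so the tips are about 5 mm ahead of the pad centre, inside the window as planned. Descending to just above the pad.

```bash
python3 -m jog '[{"delta_pos":[30,0.4,0],"turn":[0,0,0],"claw":255},{"delta_pos":[55,0.8,0],"turn":[0,0,0],"claw":255},{"delta_pos":[75,1,0],"turn":[0,0,0],"claw":255},{"delta_pos":[78,1,0],"turn":[0,0,0],"claw":255},{"delta_pos":[78,1,0],"turn":[0,0,0],"claw":255}]'; python3 d.py -13 57 80 0;python3 - <<'E'
from rig import bot
import cv2,pickle,numpy as np
o=[]
for n in("wrist","side"):
    c=bot.capture(n); pickle.dump(c,open(n+".pkl","wb")); o.append(c["color"] if n=="wrist" else cv2.resize(c["color"][170:290,180:280],(312,384),interpolation=cv2.INTER_CUBIC))
o=cv2.resize(np.hstack(o),None,fx=.97,fy=.97);cv2.imwrite("pics/in1.png",o)
E
```

```text
time_s: 8.62
ee_pos: [544.7, 124.0, 97.8]
eef_rot: [0.557, 0.429, 0.563, -0.434]
ft_force: [-0.4, -0.3, -0.4]
grip_width: -0.3
t 8.625 station [-12.8  56.9] z 97.8 F [-0.4 -0.3 -0.4] j [-0.45  0.49  0.22  1.9  -0.15  0.78  0.12] w -0.3218290359972026
tool axes (cols, world) [[-0.01, 0.97, 0.25], [-0.0, 0.25, -0.97], [-1.0, -0.01, -0.0]]
target [544.5 124.1  80. ] delta [17.8 -0.  -0.1] turn [-89.84  -0.52   0.36]
```

View pics/in1.png

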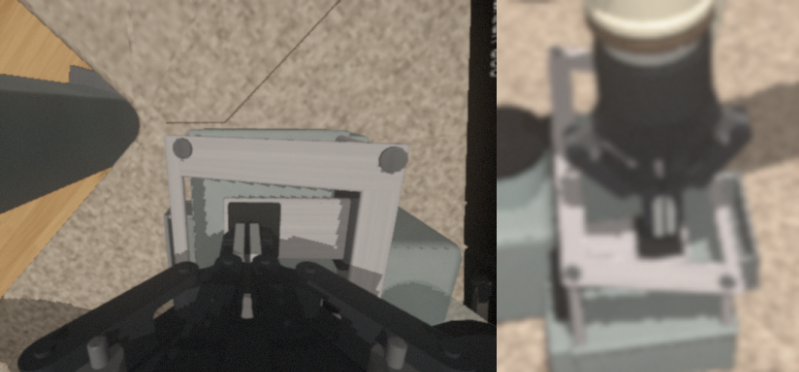

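The tips are inside the window and just above the pad, with the links clear of the frame on all sides. Pressing in steps.

```bash
python3 -m jog '[{"delta_pos":[5,0,0],"turn":[0,0,0],"claw":255},{"delta_pos":[10,0,0],"turn":[0,0,0],"claw":255},{"delta_pos":[15,0,0],"turn":[0,0,0],"claw":255}]'; python3 -m jog '[{"delta_pos":[4,0,0],"turn":[0,0,0],"claw":255},{"delta_pos":[8,0,0],"turn":[0,0,0],"claw":255}]';  python3 d.py -13 57 68 0
```

```text
time_s: 9.1
ee_pos: [545.5, 124.4, 83.6]
eef_rot: [0.558, 0.43, 0.562, -0.433]
ft_force: [0.4, -0.1, 3.3]
grip_width: -0.0
time_s: 9.35
ee_pos: [545.9, 124.5, 75.5]
eef_rot: [0.558, 0.43, 0.562, -0.433]
ft_force: [0.3, 0.7, 3.5]
grip_width: 0.3
t 9.35 station [-11.6  57. ] z 75.5 F [0.3 0.7 3.5] j [-0.44  0.52  0.22  1.91 -0.16  0.74  0.12] w 0.32203148327508546
tool axes (cols, world) [[-0.01, 0.97, 0.25], [0.0, 0.25, -0.97], [-1.0, -0.01, -0.0]]
target [544.5 124.1  68. ] delta [ 7.5 -1.4  0. ] turn [-89.84  -0.38   0.21]
```

```bash
python3 -m jog '[{"delta_pos":[2,0,0],"turn":[0,0,0],"claw":255},{"delta_pos":[4,0,0],"turn":[0,0,0],"claw":255}]'; python3 -m jog '[{"delta_pos":[2,0,0],"turn":[0,0,0],"claw":255},{"delta_pos":[4,0,0],"turn":[0,0,0],"claw":255},{"delta_pos":[4,0,0],"turn":[0,0,0],"claw":255}]';  python3 d.py -13 57 68 0
```

```text
time_s: 9.6
ee_pos: [546.4, 124.6, 71.6]
eef_rot: [0.558, 0.431, 0.562, -0.433]
ft_force: [0.9, 0.7, 3.7]
grip_width: -0.2
time_s: 9.98
ee_pos: [547.0, 124.8, 69.9]
eef_rot: [0.558, 0.431, 0.562, -0.433]
ft_force: [-5.2, -0.9, 22.8]
grip_width: 0.0
t 9.975 station [-10.4  57. ] z 69.9 F [-5.2 -0.9 22.8] j [-0.44  0.53  0.21  1.91 -0.17  0.72  0.13] w 0.042190458372442716
tool axes (cols, world) [[-0.0, 0.97, 0.25], [0.0, 0.25, -0.97], [-1.0, -0.0, -0.0]]
target [544.5 124.1  68. ] delta [ 1.9 -2.6  0. ] turn [-8.986e+01 -3.100e-01  8.000e-02]
```

The force jumped to 23 N with the lean expected from a pad tilted 0.3 rad, which means the hard stop. One confirming push, then straight up and out.

```bash
python3 -m jog '[{"delta_pos":[3,0,0],"turn":[0,0,0],"claw":255},{"delta_pos":[4,0,0],"turn":[0,0,0],"claw":255}]'; python3 -m jog '[{"delta_pos":[-5,0,0],"turn":[0,0,0],"claw":255},{"delta_pos":[-20,0,0],"turn":[0,0,0],"claw":255},{"delta_pos":[-50,0,0],"turn":[0,0,0],"claw":255},{"delta_pos":[-85,0,0],"turn":[0,0,0],"claw":255},{"delta_pos":[-120,0,0],"turn":[0,0,0],"claw":255},{"delta_pos":[-120,0,0],"turn":[0,0,0],"claw":255}]';  python3 d.py -160 57 190 0
```

```text
time_s: 10.22
ee_pos: [547.3, 124.8, 69.4]
eef_rot: [0.558, 0.432, 0.562, -0.432]
ft_force: [-10.0, -2.0, 37.5]
grip_width: 0.3
time_s: 10.98
ee_pos: [549.7, 125.0, 192.4]
eef_rot: [0.559, 0.433, 0.561, -0.431]
ft_force: [0.1, 0.8, -0.4]
grip_width: -0.3
t 10.975 station [-7.7 56.5] z 192.4 F [ 0.1  0.8 -0.4] j [-0.47  0.36  0.25  1.83 -0.11  0.96  0.08] w -0.28546534670785306
tool axes (cols, world) [[0.0, 0.97, 0.25], [0.0, 0.25, -0.97], [-1.0, 0.0, -0.0]]
target [402.2  87.1 190. ] delta [   2.2 -152.3   -0.8] turn [-89.88  -0.11  -0.25]
```

Now I move back out of the way and look.

```bash
python3 -m jog '[{"delta_pos":[0,-50,0],"turn":[0,0,0],"claw":255},{"delta_pos":[0,-100,0],"turn":[0,0,0],"claw":255},{"delta_pos":[0,-130,0],"turn":[0,0,0],"claw":255},{"delta_pos":[0,-130,0],"turn":[0,0,0],"claw":255},{"delta_pos":[0,-130,0],"turn":[0,0,0],"claw":255}]'; python3 - <<'E'
from rig import bot
import cv2,pickle,numpy as np
o=[]
for n in("top","side"):
    c=bot.capture(n); pickle.dump(c,open(n+".pkl","wb")); y,x=((125,130),(165,155))[n=="side"]; o.append(cv2.resize(c["color"][y:y+130,x:x+130],None,fx=3,fy=3,interpolation=cv2.INTER_CUBIC))
cv2.imwrite("pics/end.png",np.hstack(o))
E
```

```text
time_s: 11.6
ee_pos: [424.4, 92.2, 192.0]
eef_rot: [0.559, 0.433, 0.561, -0.431]
ft_force: [0.1, 0.3, 0.6]
grip_width: 0.3
```

View pics/end.png

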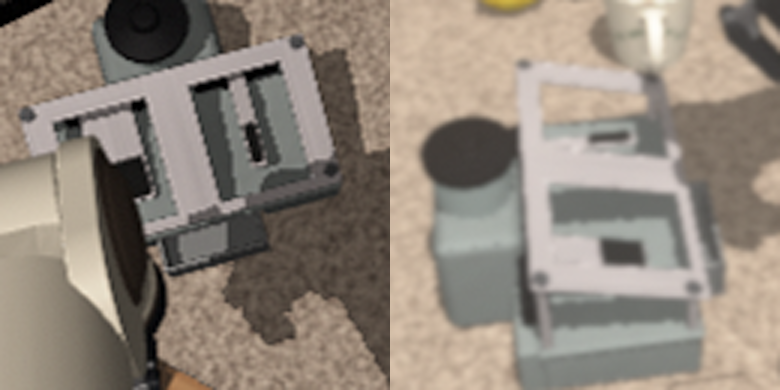

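The side view shows the pad lower and foreshortened at (623,252), where it was at (626,243). The narrow lever is unchanged, and the tray rim is still at (708,183)-(722,268). A numeric check of the pad comes first, then hand-in.

```bash
python3 - <<'E'
from h import *
p=np.load("p.npy")
for a in(0,.15,.3):
    # pad corners' centre at hinge angle a, hinge at x=58, z~82
    P=st(p,[[58-66*np.cos(a)-8*np.sin(a),57,82+8*np.cos(a)-66*np.sin(a)]]); q=proj(C["side"],P)[0]; print(a,((q-[155,165])*3+[390,0]).round())
im=C["side"]["color"][165:295,155:285]; m=(im.max(2)<75); m[:70]=0; m[95:]=0; m[:,60:65]&=True
ys,xs=np.where(m[:, 60:92]); print("pad centroid",(xs.mean()+60)*3+390,ys.mean()*3, len(xs))
E
```

```text
0 [625. 240.]
0.15 [626. 249.]
0.3 [625. 258.]
pad centroid 620.2372881355932 251.08474576271186 59
```

The upper pad edge moved 18 px (222 to 240), which matches the prediction for 0 to 0.30 rad. The lower part of the pad is now hidden by the guard strip, which explains the raised centroid. Handing in.

```bash
python3 -c "
from rig import bot
s=bot.read_state();print(s['time_s'],s['ft_force']);print(bot.hand_in())"
```

```text
11.7 [0.19750885 0.24586314 0.2263601 ]
the job is handed in; nothing more can be done
None
```

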